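Strap a collimator in its cradle and hold the cradle to the fence

TASK

I am about to bolt the collimator cradle to the optical breadboard and need a third hand. First press both hinged straps down over the tube until they snap shut. Then slide the cradle until the long far edge of its base is flush against the steel fence and finish while still holding it there with a steady push of about 15 newtons (do not let go), leaving the other things on the bench where they are.

Things in the scene. Friction and masses are not known exactly. Their poses are not given: they have to be found in the camera images.
- breadboard: Fixed black optical breadboard, 300 mm (x) by 450 mm (y) by 12 mm thick, flat on the bench, with a 25 mm grid of small steel hole mouths. Origin: centre of its underside, at bench height; z up. Its x axis points roughly away from the robot, at right angles to the fence. Place and yaw vary.
- fence: Steel straight-edge bar screwed to the breadboard's far side, fixed and rigid: 20 mm (x) by 300 mm (y) by 25 mm high. Origin: centre of its underside, 12 mm above the bench. Axes parallel to the breadboard's. The cradle goes against its near face, 10 mm to -x of the origin.
- cradle: Loose aluminium cradle: plate 90 (x) by 160 (y) by 15 mm with two V saddles at y = +-50 (22 wide, x -18 to +42, up to 55 high; 64 with shut straps). Origin: centre of underside. Edge x = +45 goes to the fence; edge x = -45, on the robot's side, is free to push on. 0.7 kg with tube; friction takes 2 to 4 N of a push. Starts with its middle 35 to 80 mm off the fence, askew by up to 0.25 rad.
- edge_left (a point): Left (+y) end of the cradle's fence edge: on the cradle at x = +45, y = +80 mm, half way up the 15 mm plate. Flush: it lies on the fence's near face.
- edge_right (a point): Right (-y) end of the same edge: on the cradle at x = +45, y = -80 mm.
- collimator: Black round tube, 30 mm across, 190 mm long, lying loose in both V saddles along the cradle's y, with a 35 mm collar outside each saddle. Origin: on its axis, mid-length; its y runs along it. In place it lies at x = +12, y = 0, z = +42 mm of the cradle, with about 1 mm of play under the shut straps.
- strap_left (a joint): Hinge angle (rad) of the steel strap over the left (+y) saddle: 0 shut (level), grows as its near end rises; starts at 0.45 to 0.8, stays where left. Hinge line along y at x = +39, z = +57 mm of the cradle; strap 20 mm wide, 76 mm long towards -x, ending in a black thumb tab. A spring ball catch meets it at about 0.15; less than 10 N down near the tab snaps it past to 0, where it holds.
- strap_right (a joint): The same for the strap over the right (-y) saddle.
- strap_left_tab (a point): Centre of the top of the left strap's thumb tab (16 by 22 mm), 68 mm from the hinge line; it moves with the strap. Shut, it lies at x = -29, y = +50, z = +64 mm of the cradle.
- strap_right_tab (a point): The same on the right strap; shut at x = -29, y = -50, z = +64 mm of the cradle.
- clamp_a: Bystander: steel forked toe clamp, 62 by 26 by 14 mm, lying on the breadboard.
- clamp_b: Bystander: a second toe clamp, behind the fence.
- lens_post: Bystander: lens on a black post, 40 mm across at the foot, 104 mm high, standing on the breadboard beside the cradle.
- screw_cup: Bystander: small white plastic cup of screws, 46 mm across, 18 mm high, on the breadboard beside the cradle.
- hex_driver: Bystander: hex driver lying on the bench, 193 mm long, 22 mm high.
- marker: Bystander: marker pen with a blue cap lying on the bench, 146 mm long.
- part_box: Bystander: clear plastic box of small parts, 126 by 166 by 65 mm, on the bench.
Not all that is in view belongs to the job. Leave any orange look-alike of the cradle alone.

How it is judged (in metres and radians):
On the way, in this order (a step that is already met when the one before it is completed fails the run):
1. both straps are snapped shut over the tube (value of joint each of strap_left, strap_right below 0.05 rad), for 0.2 s.
2. the cradle's long edge is flush against the fence (x of each of edge_left, edge_right in the frame of fence above -0.012 m), for 0.2 s.
At the end, for the whole second after the job is handed in: Robot still pushing at the end: the cradle, flat on the breadboard and still, presses on the fence with 5 to 22 N, both ends of its edge within 2 mm of the fence's face and not past the fence's ends; both straps shut (below 0.05 rad), the tube in its saddles (all of step 1 and all of step 2 and contact force between cradle and fence between 5 and 22 N and (contact force between any of the fingers, the arm and cradle above 4 N or contact force between any of the fingers, the arm and collimator above 4 N) and y of edge_left in the frame of fence below 0.155 m and y of edge_right in the frame of fence above -0.155 m and z of cradle in the frame of fence below 0.003 m and angle between cradle's own z axis and vertical below 0.03 rad and linear speed of cradle below 0.01 m/s and distance between collimator and cradle below 0.05 m and angle between the y axis of collimator and the y axis of cradle, either way round below 0.06 rad); the arm keeps its last pose, push and grip.
It fails at once if a bystander was shifted by more than 30 mm (distance of any of clamp_a, clamp_b, lens_post, screw_cup, hex_driver, marker, part_box from where it was at the start of the episode above 0.03 m).
It also fails if it takes over 72 s, if anything falls off the work surface, if the arm or the gripper's body presses on something with over 40 N, if the wrist force passes 120 N, or if a joint passes its speed limit or range.

ROBOT

A 7-joint arm with a two-finger parallel gripper is mounted at the origin on the work surface. World frame = base frame: x ahead of the robot, y to its left, z up, the work surface at z = 0. Lengths are in m, angles in degrees, forces in N, time in s.
With the tool pointing down it reaches from about 0.425 to 0.875 m from the base axis. Payload 4.7 kg.
Tool frame: the origin (TCP) lies between the finger pads; the fingertips stand 8 mm ahead of it and the grasp point (between the pads) lies 11 mm behind it (env.tip_extent is the distance from the TCP to the fingertips, in m); z points along the fingers, y is the line along which they close (so a half turn about z gives the same grasp; the last joint's range is limited). The gripper opens to 87 mm and grips with 3 to 60 N. Pads are 19 mm wide; open, the fingers measure 117 mm over their backs; the gripper's body (75 mm by 190 mm) begins 51 mm behind the grasp point.
Start: joints at [65.266, 18.392, -4.016, 83.108, 1.295, 78.541, -3.26], TCP at [0.28, -0.587, 0.231] pointing down, gripper open.
Joint ranges: [-163.93, 163.93], [-17.29, 119.83], [-79.2, 71.16], [3.27, 140.29], [-89.18, 269.18], [5.43, 117.66], [-154.24, 154.24]. Speed limits (degrees/s): [147.25, 147.25, 180, 180, 180, 180, 180].

INTERFACE

Orientations are given as [roll, pitch, yaw] about the fixed x, y, z axes, in that order (R = Rz(yaw) Ry(pitch) Rx(roll)).
In Python, from cell import sensors, vision, workorder, env gives the robot as it stands.
- The arm moves only by the tool drive_tool, never from a script. Its argument "moves" is a list of rows, each an object of numbers: "x", "y", "z": the shift along the tool's x, y, z in mm; "rx", "ry", "rz": the turn, a rotation vector about the tool's x, y, z in rad; "fingers": the closure, from -1 (fully open) to 1 (shut). In form: [{"x": .., "y": .., "z": .., "rx": .., "ry": .., "rz": .., "fingers": ..}, ...]. A call has 1 to 20 rows; each row is the pose to reach, as a shift and turn from the pose commanded when the call began, along the tool's axes at that moment; what a row does not reach only later rows make up. A row lasts 1/8 s, in which the tool goes at most 62.5 mm and 10.7 degrees, less where a joint would pass 70% of its speed; a pose out of reach is approached as far as the arm can. A call with a gripper value outside its range is refused whole. The fingers move at their own pace and stop on an object; "force" is the grip in N (left out, the last holds). Time passes only in rows, so rows that repeat a pose let the fingers close. It gives the time, the measured TCP pose, the force, the opening and the grip force at its end, in the units of the state.
- sensors.get_obs(): the state, without advancing time (a new reading comes with each control period).
- vision.read_camera(name): name is "scene" or "top" or "wrist"; returns a dict with "image" (480x640x3 uint8, red, green, blue), "fx", "fy", "cx", "cy" (pixels), "R" (3x3) and "t" (3): a world point X has camera coordinates R X + t. Camera axes: x right, y down, z forward; pixel columns grow to the right and rows downward; lengths in m; the calibration is good to about 2 mm. A picture is of the moment at which its call begins. There is no depth.
- workorder.sign_off(): hands the job in; it is judged then, once.
The state is a dict: "time_s": time; "qpos": joint angles; "joint_velocities": joint speeds; "effort": joint torques, N m; "tool_pos": TCP position; "tool_rot": TCP orientation; "force": force on the tool from outside, world axes, zero at the start; "wrist_torque": the same for the moment, N m; "grip_width": finger opening in m; "grasp_force": force on a finger pad.
Only numpy, scipy, OpenCV 4.12 (cv2) and the standard library are available. Lean on these libraries where they do the work, as an engineer would, in place of code of your own. Each camera call takes 0.05 s, during which the arm holds its last target. There are 200 camera calls.

## Working session

There is one attempt and no reset: what is moved stays moved. The work goes in short steps, Python scripts to look and compute and a tool call to move; the robot and the scene stay as the last step left them, time stands still between calls to the robot, and variables do not carry over. Pictures are saved under pics/ and viewed, at most 10 in all, crops included, and the job is handed in when it is done.

Besides the shell and the picture viewer there is one more tool, called by a JSON object that holds its "op" and its "data", one argument or row to a line. drive_tool: Moves the arm, as the interface text tells. Its arguments: {"type":"object","properties":{"moves":{"type":"array"},"force":{"type":"number"}},"required":["moves"]}

```bash
mkdir -p pics; ls; python3 - <<'E'
from cell import sensors, vision
import cv2
for n in("scene","top"):
    c=vision.read_camera(n); cv2.imwrite(f"pics/{n}0.png",c["image"][:,:,::-1])
    print(n,c["fx"],c["cx"],c["cy"],c["R"],c["t"])
o=sensors.get_obs();print(o)
E
```

```text
pics
scene 552.7998771951068 320.03645811782377 239.360088495195 [[ 0.15902339  0.98726204 -0.00502201]
 [ 0.77317541 -0.12769929 -0.62120261]
 [-0.61393106  0.09490285 -0.78363391]] [-0.10636601 -0.40312533  1.74993401]
top 570.3130897530033 312.88794961043305 233.0040809205716 [[-0.01326709 -0.99983696 -0.01224909]
 [-0.99556714  0.0143492  -0.09295247]
 [ 0.09311308  0.01096158 -0.9955952 ]] [0.01505252 0.58391912 1.2598227 ]
{'time_s': 0.1, 'qpos': array([65.26604335, 18.43483047, -4.01491481, 83.16682334,  1.29690575,
       78.54311048, -3.26108511]), 'joint_velocities': array([ 0.04764426, -0.16069977, -0.0252889 , -0.18122624, -0.10446633,
       -0.08688328, -0.02443895]), 'effort': array([-5.11135604e-04, -4.92571521e+01, -4.05973373e-01, -3.13399422e+01,
       -6.41422276e-02,  3.95229785e-02,  5.65206028e-05]), 'tool_pos': array([ 0.2799896 , -0.58606647,  0.22958016]), 'tool_rot': array([-1.79900573e+02,  7.59338469e-03,  2.55422435e+01]), 'force': array([ 0.70559615,  0.24590691, -0.38779593]), 'wrist_torque': array([ 0.02805129, -0.00512852,  0.01782076]), 'grasp_force': 0.0, 'grip_width': 0.08710334695242936}
```

View pics/top0.png

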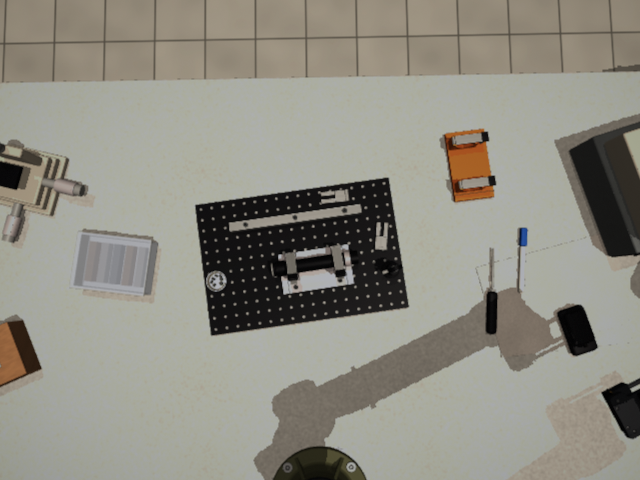

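View pics/scene0.png

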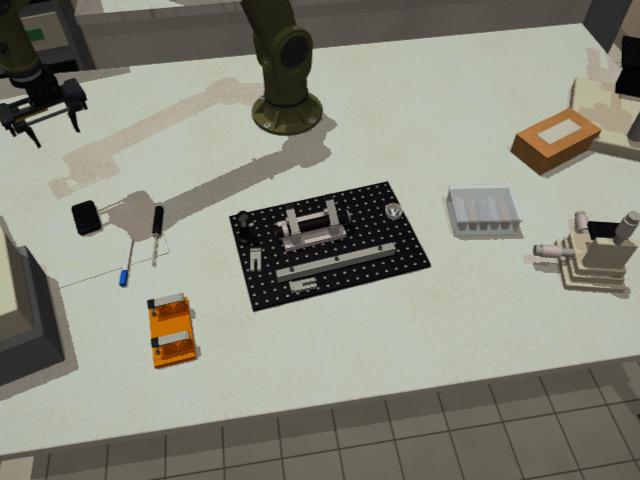

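The top view shows the breadboard at about (300,255), the fence from (229,226) to (361,210), the cradle near (318,268), the lens post at (388,267) and the cup at (216,282). The orange look-alike is at (470,165). I'll enlarge both views.

```bash
python3 - <<'E'
import cv2
t=cv2.imread("pics/top0.png")[195:325,220:410]; s=cv2.imread("pics/scene0.png")[175:315,225:425]
cv2.imwrite("pics/t1.png",cv2.resize(t,None,fx=4,fy=4,interpolation=cv2.INTER_CUBIC))
cv2.imwrite("pics/s1.png",cv2.resize(s,None,fx=4,fy=4,interpolation=cv2.INTER_CUBIC))
E
```

```text
(no output)
```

View pics/t1.png

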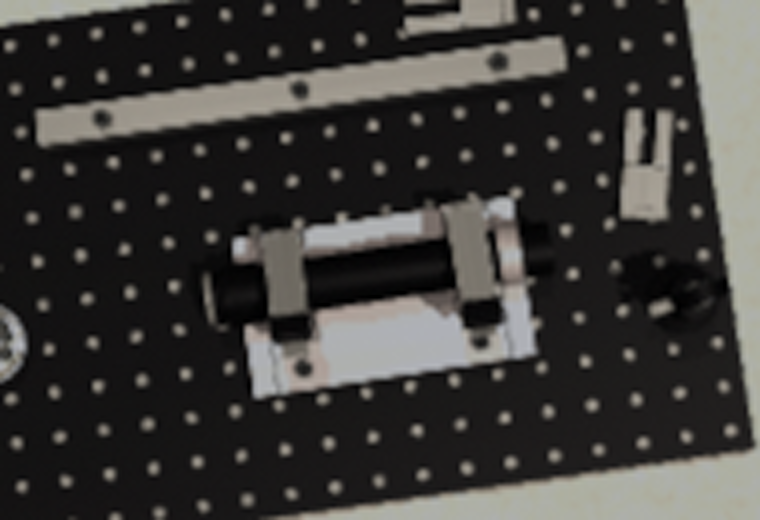

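View pics/s1.png

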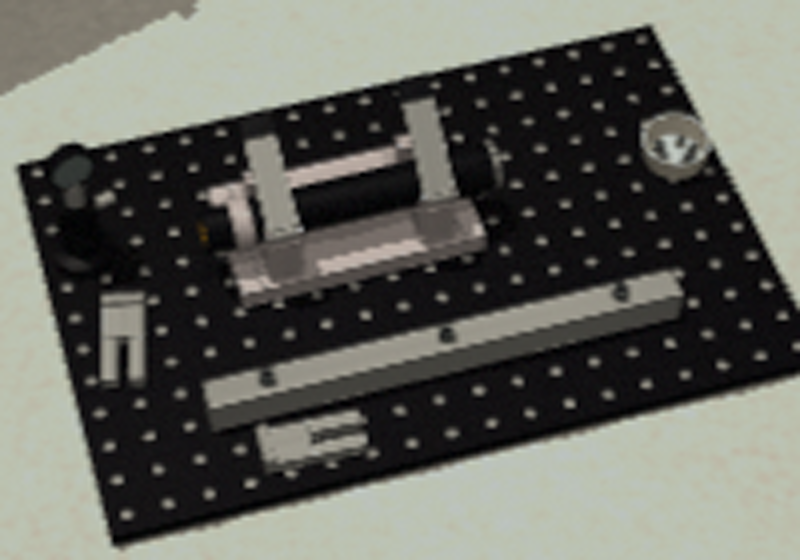

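The crops show the following (crop pixels).
- **Top view:** fence near-face edge from (40,147) to (567,70). Plate corners are near-left (255,397), near-right (535,355), far-left (235,240) and far-right (513,200). The tabs are at (293,325) and (483,312).
- **Scene view:** tabs are at (419,85) for left and (258,130) for right.

Next I'll triangulate these.

```bash
cat > h.py <<'E'
import numpy as np
from cell import sensors, vision
class Cam:
    def __init__(s,c): s.c=c; s.R=np.array(c["R"]); s.t=np.array(c["t"]); s.C=-s.R.T@s.t
    def ray(s,p): 
        d=s.R.T@np.array([(p[0]-s.c["cx"])/s.c["fx"],(p[1]-s.c["cy"])/s.c["fy"],1]); return d/np.linalg.norm(d)
    def onz(s,p,z): d=s.ray(p); return s.C+d*(z-s.C[2])/d[2]
    def px(s,X):
        q=s.R@np.array(X)+s.t; return np.array([s.c["fx"]*q[0]/q[2]+s.c["cx"],s.c["fy"]*q[1]/q[2]+s.c["cy"]])
def tri(*cp):
    A=0;b=0
    for c,p in cp:
        d=c.ray(p);M=np.eye(3)-np.outer(d,d);A=A+M;b=b+M@c.C
    X=np.linalg.solve(A,b); return X,[np.round(c.px(X)-p,1) for c,p in cp]
E
python3 - <<'E'
from h import *
np.set_printoptions(precision=4,suppress=True)
T=Cam(vision.read_camera("top"));S=Cam(vision.read_camera("scene"))
t=lambda u,v:((u+.5)/4-.5+220,(v+.5)/4-.5+195)
s=lambda u,v:((u+.5)/4-.5+225,(v+.5)/4-.5+175)
for n,p,z in [("fenceNL",t(40,147),.037),("fenceNR",t(567,70),.037),("fFL",t(36,110),.037),("fFR",t(562,37),.037),
  ("plNL",t(255,397),.027),("plNR",t(535,355),.027),("plFL",t(235,240),.027),("plFR",t(513,200),.027)]: print(n,T.onz(p,z))
for n,p,z in [("S fenceNL",s(680,272),.037),("fenceNR",s(205,380),.037),("plFL",s(483,233),.027),("plFR",s(237,288),.027)]: print(n,S.onz(p,z))
for n,a,b in [("tabL",t(293,325),s(419,85)),("tabR",t(483,312),s(258,130)),("fNL",t(40,147),s(680,272)),("fNR",t(567,70),s(205,380)),("cup",t(-5,345),s(673,145)),("post",t(690,295),s(72,165))]:
  print(n,tri((T,a),(S,b)))
E
```

```text
fenceNL [0.5895 0.1937 0.037 ]
fenceNR [ 0.6287 -0.1026  0.037 ]
fFL [0.6105 0.1959 0.037 ]
fFR [ 0.6474 -0.1002  0.037 ]
plNL [0.4483 0.0748 0.027 ]
plNR [ 0.4696 -0.0821  0.027 ]
plFL [0.5363 0.0853 0.027 ]
plFR [ 0.5567 -0.0714  0.027 ]
S fenceNL [0.5947 0.2    0.037 ]
fenceNR [ 0.6284 -0.1006  0.037 ]
plFL [0.5361 0.0869 0.027 ]
plFR [ 0.5545 -0.073   0.027 ]
tabL (array([0.4868, 0.051 , 0.1188]), [array([-1.1, -0.1]), array([-0.9,  0.1])])
tabR (array([ 0.4924, -0.0495,  0.102 ]), [array([-0.6, -0.1]), array([-0.5,  0. ])])
fNL (array([0.5906, 0.198 , 0.0317]), [array([-1.5, -0.2]), array([-1.4,  0.2])])
fNR (array([ 0.6287, -0.1016,  0.0376]), [array([-0.4, -0. ]), array([-0.4,  0. ])])
cup (array([0.4796, 0.2233, 0.0227]), [array([-0.9, -0.1]), array([-0.8,  0.1])])
post (array([ 0.4997, -0.1621,  0.0986]), [array([0.8, 0.1]), array([0.7, 0. ])])
```

The measurements are consistent. The cradle centre is near (0.503, 0.002) with yaw about 7.3°, nearly parallel to the fence, and the gap is about 67 mm. The tabs are at z = 0.119 and 0.102 (0.076 when shut), which fits. Next I'll work out the move to above the right tab.

```bash
cat >> h.py <<'E'
from scipy.spatial.transform import Rotation as Ro
np.set_printoptions(precision=4,suppress=True)
def cr(x,y,z=0,c=(.5027,.0017),yaw=7.3):
    a=np.radians(yaw); return np.array([c[0]+x*np.cos(a)-y*np.sin(a),c[1]+x*np.sin(a)+y*np.cos(a),z])
def delta(P,yaw=7.3):
    o=sensors.get_obs(); R=Ro.from_euler("xyz",o["tool_rot"],degrees=True)
    print("to",P,"shift mm",np.round(R.inv().apply(P-o["tool_pos"])*1e3,1),"rotvec",(R.inv()*Ro.from_euler("xyz",[180,0,yaw],degrees=True)).as_rotvec())
E
python3 - <<'E'
from h import *
delta(cr(-.025,-.05,.22));delta(cr(-.025,-.05,.14))
E
```

```text
to [ 0.4843 -0.0511  0.22  ] shift mm [ 415.  -394.8   10.3] rotvec [-0.0011  0.0003  0.3184]
to [ 0.4843 -0.0511  0.14  ] shift mm [ 415.  -394.7   90.3] rotvec [-0.0011  0.0003  0.3184]
```

{"op": "drive_tool", "data": {
  "moves": [
    {"x": 40, "y": -38, "z": 5, "rz": 0.05, "fingers": 1},
    {"x": 80, "y": -76, "z": 5, "rz": 0.1, "fingers": 1},
    {"x": 120, "y": -114, "z": 5, "rz": 0.15, "fingers": 1},
    {"x": 160, "y": -152, "z": 5, "rz": 0.2, "fingers": 1},
    {"x": 200, "y": -190, "z": 5, "rz": 0.25, "fingers": 1},
    {"x": 240, "y": -228, "z": 5, "rz": 0.3, "fingers": 1},
    {"x": 280, "y": -266, "z": 5, "rz": 0.318, "fingers": 1},
    {"x": 320, "y": -304, "z": 5, "rz": 0.318, "fingers": 1},
    {"x": 360, "y": -342, "z": 5, "rz": 0.318, "fingers": 1},
    {"x": 400, "y": -380, "z": 8, "rz": 0.318, "fingers": 1},
    {"x": 415, "y": -395, "z": 10, "rz": 0.318, "fingers": 1},
    {"x": 415, "y": -395, "z": 10, "rz": 0.318, "fingers": 1},
    {"x": 415, "y": -395, "z": 10, "rz": 0.318, "fingers": 1},
    {"x": 415, "y": -395, "z": 10, "rz": 0.318, "fingers": 1}
  ],
  "force": 20
}}

```text
invalid input at $.moves[0]: expected keys x, y, z, rx, ry, rz, fingers
```

```bash
python3 - <<'E'
from h import *
import cv2
c=vision.read_camera("wrist"); cv2.imwrite("pics/w1.png",c["image"][:,:,::-1])
W=Cam(c); print(W.C)
for n,p in [("tabL",(.4868,.051,.1188)),("tabR",(.4924,-.0495,.102)),("plNL",cr(-.045,.08,.027)),("plNR",cr(-.045,-.08,.027)),("plFL",cr(.045,.08,.027)),("plFR",cr(.045,-.08,.027)),("fNL",(.5895,.1937,.037)),("fNR",(.6287,-.1026,.037))]: print(n,W.px(p))
delta(cr(-.025,-.05,.14))
E
```

```text
[ 0.353  -0.5506  0.3833]
tabL [-1136.7859 -1085.7361]
tabR [-668.6369 -792.1262]
plNL [-622.3342 -559.8103]
plNR [-311.8553 -432.4571]
plFL [-677.8779 -819.0147]
plFR [-329.0023 -660.6414]
fNL [-1068.3171 -1253.6329]
fNR [-285.0961 -867.428 ]
to [ 0.4843 -0.0511  0.14  ] shift mm [ 415.  -394.8   90.4] rotvec [-0.0008  0.0002  0.3184]
```

View pics/w1.png

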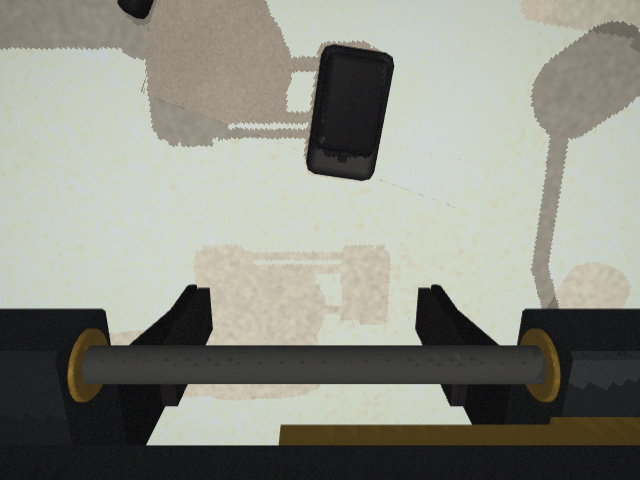

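The call was refused because every key is required in each row. The picture only shows the start position, with bare bench and the fingers open. I'll send it again with all the keys.

{"op": "drive_tool", "data": {
  "moves": [
    {"x": 40, "y": -38, "z": 5, "rx": 0, "ry": 0, "rz": 0.05, "fingers": 1},
    {"x": 80, "y": -76, "z": 5, "rx": 0, "ry": 0, "rz": 0.1, "fingers": 1},
    {"x": 120, "y": -114, "z": 5, "rx": 0, "ry": 0, "rz": 0.15, "fingers": 1},
    {"x": 160, "y": -152, "z": 5, "rx": 0, "ry": 0, "rz": 0.2, "fingers": 1},
    {"x": 200, "y": -190, "z": 5, "rx": 0, "ry": 0, "rz": 0.25, "fingers": 1},
    {"x": 240, "y": -228, "z": 5, "rx": 0, "ry": 0, "rz": 0.3, "fingers": 1},
    {"x": 280, "y": -266, "z": 5, "rx": 0, "ry": 0, "rz": 0.318, "fingers": 1},
    {"x": 320, "y": -304, "z": 5, "rx": 0, "ry": 0, "rz": 0.318, "fingers": 1},
    {"x": 360, "y": -342, "z": 5, "rx": 0, "ry": 0, "rz": 0.318, "fingers": 1},
    {"x": 400, "y": -380, "z": 8, "rx": 0, "ry": 0, "rz": 0.318, "fingers": 1},
    {"x": 415, "y": -395, "z": 10, "rx": 0, "ry": 0, "rz": 0.318, "fingers": 1},
    {"x": 415, "y": -395, "z": 10, "rx": 0, "ry": 0, "rz": 0.318, "fingers": 1},
    {"x": 415, "y": -395, "z": 10, "rx": 0, "ry": 0, "rz": 0.318, "fingers": 1},
    {"x": 415, "y": -395, "z": 10, "rx": 0, "ry": 0, "rz": 0.318, "fingers": 1}
  ],
  "force": 20
}}

```text
time_s: 2.0
tool_pos: [0.484, -0.0529, 0.2205]
tool_rot: [180.0, 0.0, 7.2]
force: [0.1, -0.4, -0.2]
grip_width: 0.0004
grasp_force: 0.0
```

```bash
python3 - <<'E'
from h import *
import cv2
c=vision.read_camera("wrist"); cv2.imwrite("pics/w2.png",c["image"][:,:,::-1])
W=Cam(c); print(W.C)
for n,p in [("tabL",(.4868,.051,.1188)),("tabR",(.4924,-.0495,.102)),("plNL",cr(-.045,.08,.027)),("plNR",cr(-.045,-.08,.027)),("plFL",cr(.045,.08,.027)),("plFR",cr(.045,-.08,.027)),("fNL",(.5895,.1937,.037)),("fNR",(.6287,-.1026,.037))]: print(n,W.px(p))
delta(cr(-.025,-.05,.14))
E
```

```text
[ 0.5642 -0.0421  0.3739]
tabL [149.6739 216.4873]
tabR [311.2435 220.5344]
plNL [160.2987 230.2221]
plNR [347.5753 229.9524]
plFL [147.9323 120.9996]
plFR [350.1002 120.6648]
fNL [-5.2802 27.779 ]
fNR [408.1314  25.1346]
to [ 0.4843 -0.0511  0.14  ] shift mm [ 0.4 -1.6 80.6] rotvec [ 0.0004  0.0001 -0.0023]
```

View pics/w2.png

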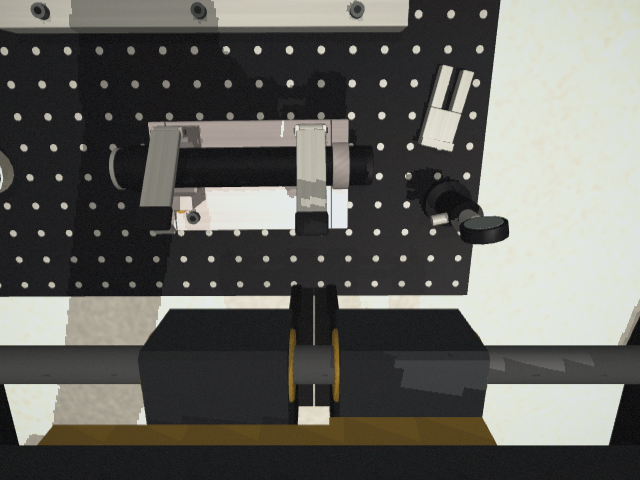

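The wrist view confirms the estimates to within about 2 px (tabs at (312,222) and (155,217), plate edge from (148,121) to (349,120)). The fence is turned about 1° relative to the cradle. Now I'll press the right tab.

{"op": "drive_tool", "data": {
  "moves": [
    {"x": 0, "y": -2, "z": 40, "rx": 0, "ry": 0, "rz": 0, "fingers": 1},
    {"x": 0, "y": -2, "z": 80, "rx": 0, "ry": 0, "rz": 0, "fingers": 1},
    {"x": 0, "y": -2, "z": 95, "rx": 0, "ry": 0, "rz": 0, "fingers": 1},
    {"x": 0, "y": -2, "z": 101, "rx": 0, "ry": 0, "rz": 0, "fingers": 1},
    {"x": 0, "y": -2, "z": 105, "rx": 0, "ry": 0, "rz": 0, "fingers": 1},
    {"x": 0, "y": -2, "z": 109, "rx": 0, "ry": 0, "rz": 0, "fingers": 1},
    {"x": 0, "y": -2, "z": 113, "rx": 0, "ry": 0, "rz": 0, "fingers": 1},
    {"x": 0, "y": -2, "z": 117, "rx": 0, "ry": 0, "rz": 0, "fingers": 1},
    {"x": 0, "y": -2, "z": 121, "rx": 0, "ry": 0, "rz": 0, "fingers": 1},
    {"x": 0, "y": -2, "z": 124, "rx": 0, "ry": 0, "rz": 0, "fingers": 1},
    {"x": 0, "y": -2, "z": 127, "rx": 0, "ry": 0, "rz": 0, "fingers": 1},
    {"x": 0, "y": -2, "z": 130, "rx": 0, "ry": 0, "rz": 0, "fingers": 1},
    {"x": 0, "y": -2, "z": 133, "rx": 0, "ry": 0, "rz": 0, "fingers": 1},
    {"x": 0, "y": -2, "z": 135, "rx": 0, "ry": 0, "rz": 0, "fingers": 1},
    {"x": 0, "y": -2, "z": 136, "rx": 0, "ry": 0, "rz": 0, "fingers": 1},
    {"x": 0, "y": -2, "z": 136, "rx": 0, "ry": 0, "rz": 0, "fingers": 1}
  ]
}}

```text
time_s: 4.05
tool_pos: [0.4841, -0.0492, 0.0845]
tool_rot: [180.0, 0.0, 7.3]
force: [0.2, -0.3, 0.1]
grip_width: 0.0003
grasp_force: 0.0
```

{"op": "drive_tool", "data": {
  "moves": [
    {"x": 0, "y": 0, "z": 1, "rx": 0, "ry": 0, "rz": 0, "fingers": 1},
    {"x": 0, "y": 0, "z": 2, "rx": 0, "ry": 0, "rz": 0, "fingers": 1},
    {"x": 0, "y": 0, "z": 2, "rx": 0, "ry": 0, "rz": 0, "fingers": 1}
  ]
}}

```text
time_s: 4.42
tool_pos: [0.4843, -0.0492, 0.0837]
tool_rot: [180.0, 0.0, 7.3]
force: [-4.1, 0.1, 9.9]
grip_width: 0.0007
grasp_force: 4.5
```

```bash
python3 - <<'E'
from h import *
delta(cr(-.025,.05,.083))
E
```

```text
to [0.4715 0.0481 0.083 ] shift mm [ -0.2 -98.2   0.6] rotvec [0.0007 0.0001 0.0004]
```

The right strap is shut: I met firm contact at tip z = 0.0757 with 10 N (expected 0.076). Next is the left tab.

{"op": "drive_tool", "data": {
  "moves": [
    {"x": 0, "y": 0, "z": -30, "rx": 0, "ry": 0, "rz": 0, "fingers": 1},
    {"x": 0, "y": 0, "z": -70, "rx": 0, "ry": 0, "rz": 0, "fingers": 1},
    {"x": 0, "y": -40, "z": -70, "rx": 0, "ry": 0, "rz": 0, "fingers": 1},
    {"x": 0, "y": -80, "z": -70, "rx": 0, "ry": 0, "rz": 0, "fingers": 1},
    {"x": 0, "y": -98, "z": -70, "rx": 0, "ry": 0, "rz": 0, "fingers": 1},
    {"x": 0, "y": -98, "z": -60, "rx": 0, "ry": 0, "rz": 0, "fingers": 1},
    {"x": 0, "y": -98, "z": -50, "rx": 0, "ry": 0, "rz": 0, "fingers": 1},
    {"x": 0, "y": -98, "z": -44, "rx": 0, "ry": 0, "rz": 0, "fingers": 1},
    {"x": 0, "y": -98, "z": -39, "rx": 0, "ry": 0, "rz": 0, "fingers": 1},
    {"x": 0, "y": -98, "z": -34, "rx": 0, "ry": 0, "rz": 0, "fingers": 1},
    {"x": 0, "y": -98, "z": -29, "rx": 0, "ry": 0, "rz": 0, "fingers": 1},
    {"x": 0, "y": -98, "z": -24, "rx": 0, "ry": 0, "rz": 0, "fingers": 1},
    {"x": 0, "y": -98, "z": -19, "rx": 0, "ry": 0, "rz": 0, "fingers": 1},
    {"x": 0, "y": -98, "z": -15, "rx": 0, "ry": 0, "rz": 0, "fingers": 1},
    {"x": 0, "y": -98, "z": -11, "rx": 0, "ry": 0, "rz": 0, "fingers": 1},
    {"x": 0, "y": -98, "z": -7, "rx": 0, "ry": 0, "rz": 0, "fingers": 1},
    {"x": 0, "y": -98, "z": -4, "rx": 0, "ry": 0, "rz": 0, "fingers": 1},
    {"x": 0, "y": -98, "z": -1, "rx": 0, "ry": 0, "rz": 0, "fingers": 1},
    {"x": 0, "y": -98, "z": 0, "rx": 0, "ry": 0, "rz": 0, "fingers": 1},
    {"x": 0, "y": -98, "z": 0, "rx": 0, "ry": 0, "rz": 0, "fingers": 1}
  ]
}}

```text
time_s: 6.92
tool_pos: [0.4717, 0.048, 0.0836]
tool_rot: [180.0, 0.0, 7.3]
force: [-4.2, -0.2, 10.6]
grip_width: 0.0002
grasp_force: 5.1
```

Both straps press firm. I'll lift off and go to a hover behind the cradle with the fingers open, then look again.

```bash
python3 - <<'E'
from h import *
delta(cr(-.068,0,.150))
E
```

```text
to [ 0.4353 -0.0069  0.15  ] shift mm [-43.2  49.9 -66.4] rotvec [0.0007 0.0003 0.0004]
```

{"op": "drive_tool", "data": {
  "moves": [
    {"x": 0, "y": 0, "z": -30, "rx": 0, "ry": 0, "rz": 0, "fingers": 1},
    {"x": 0, "y": 0, "z": -66, "rx": 0, "ry": 0, "rz": 0, "fingers": 1},
    {"x": -20, "y": 25, "z": -66, "rx": 0, "ry": 0, "rz": 0, "fingers": 0},
    {"x": -43, "y": 50, "z": -66, "rx": 0, "ry": 0, "rz": 0, "fingers": -1},
    {"x": -43, "y": 50, "z": -66, "rx": 0, "ry": 0, "rz": 0, "fingers": -1},
    {"x": -43, "y": 50, "z": -66, "rx": 0, "ry": 0, "rz": 0, "fingers": -1},
    {"x": -43, "y": 50, "z": -66, "rx": 0, "ry": 0, "rz": 0, "fingers": -1}
  ]
}}

```text
time_s: 7.8
tool_pos: [0.4358, -0.0061, 0.1485]
tool_rot: [-180.0, -0.0, 7.4]
force: [0.4, 0.2, 0.5]
grip_width: 0.0425
grasp_force: 0.0
```

```bash
python3 - <<'E'
from h import *
import cv2
c=vision.read_camera("wrist"); cv2.imwrite("pics/w3.png",c["image"][:,:,::-1])
W=Cam(c); print(W.C)
for n,p in [("tabL",cr(-.029,.05,.076)),("tabR",cr(-.029,-.05,.076)),("plNL",cr(-.045,.08,.027)),("plNR",cr(-.045,-.08,.027)),("plFL",cr(.045,.08,.027)),("plFR",cr(.045,-.08,.027))]: print(n,W.px(p))
delta(cr(-.0665,0,.024))
E
```

```text
[0.5159 0.005  0.302 ]
tabL [224.1968 189.22  ]
tabR [409.2566 189.7868]
plNL [195.3711 199.2521]
plNR [436.9635 199.994 ]
plFL [183.42    51.7898]
plFR [450.3293  52.578 ]
to [ 0.4367 -0.0067  0.024 ] shift mm [  0.9   0.8 124.5] rotvec [-0.0004 -0.0002  0.002 ]
```

View pics/w3.png

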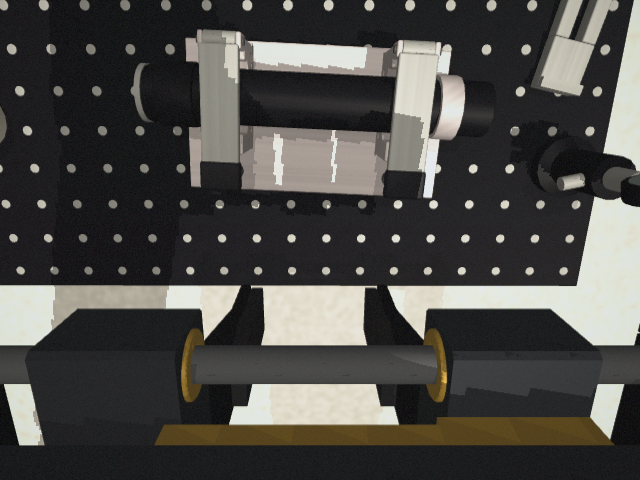

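Both straps lie flat, with tabs at (221,175) and (405,183). Pressing nudged the cradle about 5 mm forward and turned it about 2°, so its near edge now runs from (192,187) to (433,197). Pushing with both open fingers will square it up. I'll descend, then push slowly.

{"op": "drive_tool", "data": {
  "moves": [
    {"x": 1, "y": 1, "z": 30, "rx": 0, "ry": 0, "rz": 0, "fingers": -1},
    {"x": 1, "y": 1, "z": 60, "rx": 0, "ry": 0, "rz": 0, "fingers": -1},
    {"x": 1, "y": 1, "z": 90, "rx": 0, "ry": 0, "rz": 0, "fingers": -1},
    {"x": 1, "y": 1, "z": 110, "rx": 0, "ry": 0, "rz": 0, "fingers": -1},
    {"x": 1, "y": 1, "z": 120, "rx": 0, "ry": 0, "rz": 0, "fingers": -1},
    {"x": 1, "y": 1, "z": 124, "rx": 0, "ry": 0, "rz": 0, "fingers": -1},
    {"x": 1, "y": 1, "z": 124, "rx": 0, "ry": 0, "rz": 0, "fingers": -1},
    {"x": 5, "y": 1, "z": 124, "rx": 0, "ry": 0, "rz": 0, "fingers": -1},
    {"x": 9, "y": 1, "z": 124, "rx": 0, "ry": 0, "rz": 0, "fingers": -1},
    {"x": 13, "y": 1, "z": 124, "rx": 0, "ry": 0, "rz": 0, "fingers": -1},
    {"x": 17, "y": 1, "z": 124, "rx": 0, "ry": 0, "rz": 0, "fingers": -1},
    {"x": 21, "y": 1, "z": 124, "rx": 0, "ry": 0, "rz": 0, "fingers": -1},
    {"x": 25, "y": 1, "z": 124, "rx": 0, "ry": 0, "rz": 0, "fingers": -1},
    {"x": 29, "y": 1, "z": 124, "rx": 0, "ry": 0, "rz": 0, "fingers": -1},
    {"x": 32, "y": 1, "z": 124, "rx": 0, "ry": 0, "rz": 0, "fingers": -1},
    {"x": 35, "y": 1, "z": 124, "rx": 0, "ry": 0, "rz": 0, "fingers": -1},
    {"x": 38, "y": 1, "z": 124, "rx": 0, "ry": 0, "rz": 0, "fingers": -1},
    {"x": 40, "y": 1, "z": 124, "rx": 0, "ry": 0, "rz": 0, "fingers": -1}
  ]
}}

```text
time_s: 10.1
tool_pos: [0.4753, -0.0028, 0.0245]
tool_rot: [-180.0, -0.0, 7.3]
force: [-2.6, -0.0, -1.4]
grip_width: 0.0874
grasp_force: 1.4
```

It is pushing at about 3 N, which is friction only. Carrying on towards the fence.

{"op": "drive_tool", "data": {
  "moves": [
    {"x": 3, "y": 0, "z": 0, "rx": 0, "ry": 0, "rz": 0, "fingers": -1},
    {"x": 6, "y": 0, "z": 0, "rx": 0, "ry": 0, "rz": 0, "fingers": -1},
    {"x": 9, "y": 0, "z": 0, "rx": 0, "ry": 0, "rz": 0, "fingers": -1},
    {"x": 12, "y": 0, "z": 0, "rx": 0, "ry": 0, "rz": 0, "fingers": -1},
    {"x": 15, "y": 0, "z": 0, "rx": 0, "ry": 0, "rz": 0, "fingers": -1},
    {"x": 18, "y": 0, "z": 0, "rx": 0, "ry": 0, "rz": 0, "fingers": -1},
    {"x": 21, "y": 0, "z": 0, "rx": 0, "ry": 0, "rz": 0, "fingers": -1},
    {"x": 24, "y": 0, "z": 0, "rx": 0, "ry": 0, "rz": 0, "fingers": -1},
    {"x": 27, "y": 0, "z": 0, "rx": 0, "ry": 0, "rz": 0, "fingers": -1},
    {"x": 30, "y": 0, "z": 0, "rx": 0, "ry": 0, "rz": 0, "fingers": -1},
    {"x": 30, "y": 0, "z": 0, "rx": 0, "ry": 0, "rz": 0, "fingers": -1}
  ]
}}

```text
time_s: 11.48
tool_pos: [0.5056, 0.001, 0.0247]
tool_rot: [-180.0, -0.1, 7.3]
force: [-2.3, -0.4, -1.7]
grip_width: 0.0871
grasp_force: 0.9
```

```bash
python3 - <<'E'
from h import *
import cv2
o=sensors.get_obs();print(o["force"],o["wrist_torque"])
c=vision.read_camera("top"); cv2.imwrite("pics/t3.png",c["image"][:,:,::-1])
a=c["image"][:,:,::-1]
s=vision.read_camera("scene")["image"][:,:,::-1]
f=lambda i:cv2.resize(i,None,fx=4,fy=4,interpolation=cv2.INTER_CUBIC)
cv2.imwrite("pics/c3.png",f(s[195:290,245:430]))
E
```

```text
[-2.2946 -0.4144 -1.7383] [-0.009   0.4268 -0.0245]
```

View pics/c3.png

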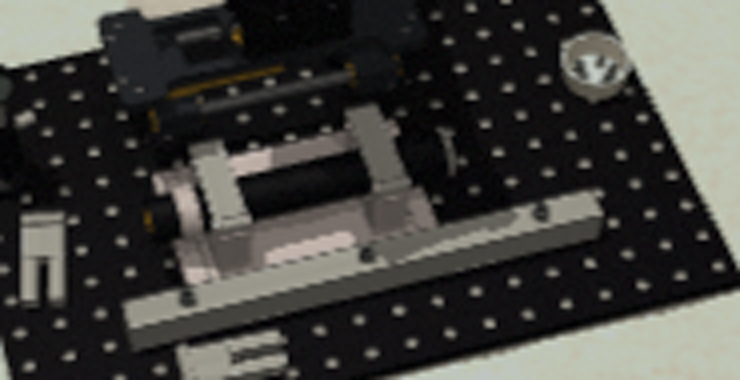

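The scene crop shows the straps shut, the cradle parallel to the fence with a small gap left, and the bystanders untouched. I'll creep forward.

{"op": "drive_tool", "data": {
  "moves": [
    {"x": 1, "y": 0, "z": 0, "rx": 0, "ry": 0, "rz": 0, "fingers": -1},
    {"x": 2, "y": 0, "z": 0, "rx": 0, "ry": 0, "rz": 0, "fingers": -1},
    {"x": 3, "y": 0, "z": 0, "rx": 0, "ry": 0, "rz": 0, "fingers": -1},
    {"x": 4, "y": 0, "z": 0, "rx": 0, "ry": 0, "rz": 0, "fingers": -1},
    {"x": 5, "y": 0, "z": 0, "rx": 0, "ry": 0, "rz": 0, "fingers": -1},
    {"x": 6, "y": 0, "z": 0, "rx": 0, "ry": 0, "rz": 0, "fingers": -1},
    {"x": 6, "y": 0, "z": 0, "rx": 0, "ry": 0, "rz": 0, "fingers": -1}
  ]
}}

```text
time_s: 12.45
tool_pos: [0.5101, 0.0015, 0.0247]
tool_rot: [180.0, 0.1, 7.3]
force: [-5.2, -1.0, 4.3]
grip_width: 0.0869
grasp_force: 2.8
```

{"op": "drive_tool", "data": {
  "moves": [
    {"x": 0.5, "y": 0, "z": 0, "rx": 0, "ry": 0, "rz": 0, "fingers": -1},
    {"x": 1, "y": 0, "z": 0, "rx": 0, "ry": 0, "rz": 0, "fingers": -1},
    {"x": 1, "y": 0, "z": 0, "rx": 0, "ry": 0, "rz": 0, "fingers": -1}
  ]
}}

```text
time_s: 12.82
tool_pos: [0.511, 0.0015, 0.0247]
tool_rot: [180.0, 0.1, 7.3]
force: [-5.9, -0.8, 4.8]
grip_width: 0.0871
grasp_force: 2.9
```

{"op": "drive_tool", "data": {
  "moves": [
    {"x": 0.5, "y": 0, "z": 0, "rx": 0, "ry": 0, "rz": 0, "fingers": -1},
    {"x": 1, "y": 0, "z": 0, "rx": 0, "ry": 0, "rz": 0, "fingers": -1},
    {"x": 1, "y": 0, "z": 0, "rx": 0, "ry": 0, "rz": 0, "fingers": -1}
  ]
}}

```text
time_s: 13.2
tool_pos: [0.512, 0.0017, 0.0247]
tool_rot: [180.0, 0.1, 7.3]
force: [-5.5, -0.2, 3.7]
grip_width: 0.0874
grasp_force: 2.8
```

```bash
python3 - <<'E'
from h import *
import cv2
o=sensors.get_obs();print(o["tool_pos"],o["force"],o["wrist_torque"])
t=vision.read_camera("top")["image"][:,:,::-1]
s=vision.read_camera("scene")["image"][:,:,::-1]
f=lambda i:cv2.resize(i,(760,290),interpolation=cv2.INTER_CUBIC)
cv2.imwrite("pics/c4.png",np.vstack([f(t[205:267,220:382]),f(s[220:282,255:417])]))
E
```

```text
[0.512  0.0017 0.0247] [-5.47   -0.1879  3.7488] [-0.1036  1.2123 -0.0238]
```

View pics/c4.png

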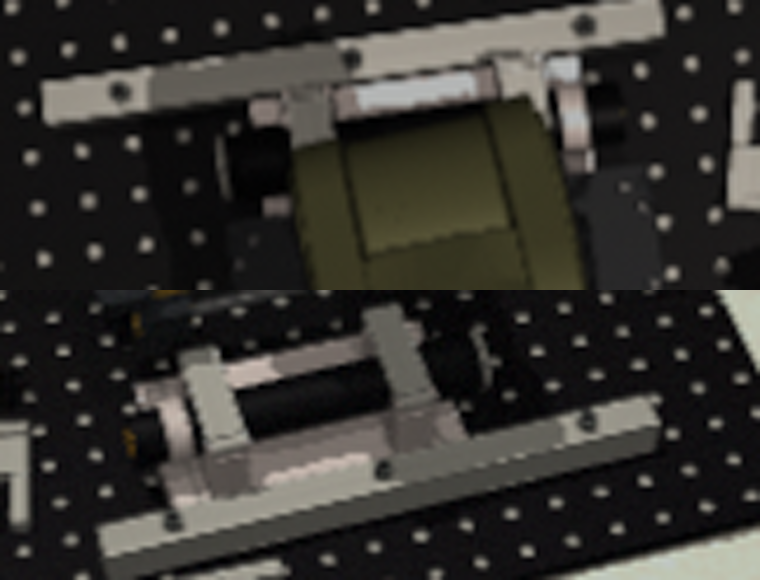

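In the top view a thin gap of a few mm is still visible above the plate, and the cradle is moving along with the tool. I'll continue.

{"op": "drive_tool", "data": {
  "moves": [
    {"x": 0.5, "y": 0, "z": 0, "rx": 0, "ry": 0, "rz": 0, "fingers": -1},
    {"x": 1, "y": 0, "z": 0, "rx": 0, "ry": 0, "rz": 0, "fingers": -1},
    {"x": 1.5, "y": 0, "z": 0, "rx": 0, "ry": 0, "rz": 0, "fingers": -1},
    {"x": 2, "y": 0, "z": 0, "rx": 0, "ry": 0, "rz": 0, "fingers": -1},
    {"x": 2, "y": 0, "z": 0, "rx": 0, "ry": 0, "rz": 0, "fingers": -1}
  ]
}}

```text
time_s: 13.92
tool_pos: [0.5135, 0.0019, 0.0246]
tool_rot: [180.0, 0.2, 7.3]
force: [-6.9, -1.1, 5.5]
grip_width: 0.087
grasp_force: 3.4
```

{"op": "drive_tool", "data": {
  "moves": [
    {"x": 0.5, "y": 0, "z": 0, "rx": 0, "ry": 0, "rz": 0, "fingers": -1},
    {"x": 1, "y": 0, "z": 0, "rx": 0, "ry": 0, "rz": 0, "fingers": -1},
    {"x": 1.5, "y": 0, "z": 0, "rx": 0, "ry": 0, "rz": 0, "fingers": -1},
    {"x": 1.5, "y": 0, "z": 0, "rx": 0, "ry": 0, "rz": 0, "fingers": -1}
  ]
}}

```text
time_s: 14.42
tool_pos: [0.5136, 0.0019, 0.0244]
tool_rot: [180.0, 0.4, 7.3]
force: [-10.2, -1.4, 7.6]
grip_width: 0.0869
grasp_force: 5.1
```

The tool has stopped moving and the force is rising, so the cradle has met the fence at the predicted place. I'll build up to about 17 N (15 N plus some friction).

{"op": "drive_tool", "data": {
  "moves": [
    {"x": 0.7, "y": 0, "z": 0, "rx": 0, "ry": 0, "rz": 0, "fingers": -1},
    {"x": 1.4, "y": 0, "z": 0, "rx": 0, "ry": 0, "rz": 0, "fingers": -1},
    {"x": 2, "y": 0, "z": 0, "rx": 0, "ry": 0, "rz": 0, "fingers": -1},
    {"x": 2, "y": 0, "z": 0, "rx": 0, "ry": 0, "rz": 0, "fingers": -1},
    {"x": 2, "y": 0, "z": 0, "rx": 0, "ry": 0, "rz": 0, "fingers": -1}
  ]
}}

```text
time_s: 15.05
tool_pos: [0.5137, 0.0019, 0.0241]
tool_rot: [179.9, 0.6, 7.3]
force: [-14.9, -2.3, 10.4]
grip_width: 0.087
grasp_force: 7.3
```

{"op": "drive_tool", "data": {
  "moves": [
    {"x": 0.4, "y": 0, "z": 0, "rx": 0, "ry": 0, "rz": 0, "fingers": -1},
    {"x": 0.8, "y": 0, "z": 0, "rx": 0, "ry": 0, "rz": 0, "fingers": -1},
    {"x": 0.8, "y": 0, "z": 0, "rx": 0, "ry": 0, "rz": 0, "fingers": -1},
    {"x": 0.8, "y": 0, "z": 0, "rx": 0, "ry": 0, "rz": 0, "fingers": -1},
    {"x": 0.8, "y": 0, "z": 0, "rx": 0, "ry": 0, "rz": 0, "fingers": -1},
    {"x": 0.8, "y": 0, "z": 0, "rx": 0, "ry": 0, "rz": 0, "fingers": -1}
  ]
}}

```text
time_s: 15.8
tool_pos: [0.5137, 0.0019, 0.024]
tool_rot: [179.9, 0.7, 7.3]
force: [-15.7, -1.8, 12.6]
grip_width: 0.087
grasp_force: 8.2
```

```bash
python3 - <<'E'
from h import *
import cv2
o=sensors.get_obs();print(o["tool_pos"],o["force"],o["wrist_torque"],o["time_s"])
t=vision.read_camera("top")["image"][:,:,::-1]
s=vision.read_camera("scene")["image"][:,:,::-1]
w=vision.read_camera("wrist")["image"][:,:,::-1]
f=lambda i:cv2.resize(i,(500,190),interpolation=cv2.INTER_CUBIC)
cv2.imwrite("pics/c5.png",np.vstack([f(t[205:267,220:382]),f(s[220:282,255:417]),f(w[0:240])]))
E
```

```text
[0.5137 0.0019 0.024 ] [-15.6851  -1.8223  12.6319] [-0.3229  3.5633  0.0759] 15.8
```

View pics/c5.png

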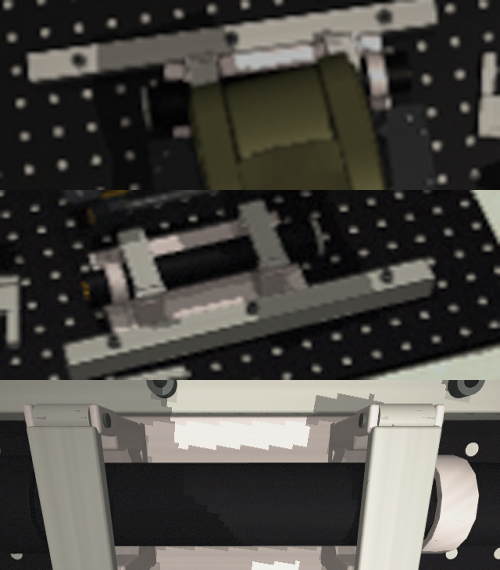

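The wrist view shows the plate edge against the fence face, level across its length, with the straps shut. The tool also bears down 12.6 N, which adds friction, so I'll ease that off a little.

{"op": "drive_tool", "data": {
  "moves": [
    {"x": 0.2, "y": 0, "z": -0.5, "rx": 0, "ry": 0, "rz": 0, "fingers": -1},
    {"x": 0.4, "y": 0, "z": -1, "rx": 0, "ry": 0, "rz": 0, "fingers": -1},
    {"x": 0.4, "y": 0, "z": -1, "rx": 0, "ry": 0, "rz": 0, "fingers": -1},
    {"x": 0.4, "y": 0, "z": -1, "rx": 0, "ry": 0, "rz": 0, "fingers": -1},
    {"x": 0.4, "y": 0, "z": -1, "rx": 0, "ry": 0, "rz": 0, "fingers": -1}
  ]
}}

```text
time_s: 16.58
tool_pos: [0.5137, 0.0019, 0.0241]
tool_rot: [180.0, 0.7, 7.3]
force: [-14.3, -2.9, 5.8]
grip_width: 0.0872
grasp_force: 7.2
```

{"op": "drive_tool", "data": {
  "moves": [
    {"x": 0.4, "y": 0, "z": -0.2, "rx": 0, "ry": 0, "rz": 0, "fingers": -1},
    {"x": 0.8, "y": 0, "z": -0.4, "rx": 0, "ry": 0, "rz": 0, "fingers": -1},
    {"x": 0.8, "y": 0, "z": -0.4, "rx": 0, "ry": 0, "rz": 0, "fingers": -1},
    {"x": 0.8, "y": 0, "z": -0.4, "rx": 0, "ry": 0, "rz": 0, "fingers": -1},
    {"x": 0.8, "y": 0, "z": -0.4, "rx": 0, "ry": 0, "rz": 0, "fingers": -1},
    {"x": 0.8, "y": 0, "z": -0.4, "rx": 0, "ry": 0, "rz": 0, "fingers": -1},
    {"x": 0.8, "y": 0, "z": -0.4, "rx": 0, "ry": 0, "rz": 0, "fingers": -1}
  ]
}}

```text
time_s: 17.45
tool_pos: [0.5137, 0.0018, 0.0241]
tool_rot: [180.0, 0.8, 7.3]
force: [-15.3, -2.2, 5.9]
grip_width: 0.0871
grasp_force: 7.7
```

The push is steady at about 15.5 N horizontally with the cradle still. I'm handing the job in.

```bash
python3 -c "
from cell import workorder; print(workorder.sign_off())"
```

```text
the job is handed in; nothing more can be done
None
```

I pressed both straps shut and slid the cradle flush against the fence, and the arm is still holding it there with about 15 N; the job is handed in, but no verdict came back.

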